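Load tissue blocks and lock the scanner carriage with a ball-lock pin

ROBOT

A 6-joint arm with a two-finger parallel gripper is mounted at the origin on the work surface. World frame = base frame: x ahead of the robot, y to its left, z up, the work surface at z = 0. Lengths are in m, angles in rad, forces in N, time in s.
With the tool pointing down it reaches from about 0.25 to 0.8 m from the base axis. Payload 3.9 kg.
Tool frame: the origin (TCP) lies between the finger pads; the fingertips stand 14 mm ahead of it and the grasp point (between the pads) lies 5 mm behind it; z points along the fingers, y is the line along which they close (so a half turn about z gives the same grasp; the last joint's range is limited). The gripper opens to 85 mm and grips with 20 to 120 N. Pads are 22 mm wide; open, the fingers measure 114 mm over their backs; the gripper's body (76 mm by 85 mm) begins 54 mm behind the grasp point. The pads swing forward as they close: fully open they stand 13 mm farther back than shut.
Start: joints at [1.25, 0.26, -0.138, 1.173, 0, 1.571], TCP at [0.166, 0.498, 0.245] pointing down, gripper open.
Joint ranges: [-2.78, 2.78], [-0.83, 1.72], [-1.28, 1.37], [-1.9, 2.12], [-1.57, 1.48], [-3.14, 3.14]. Speed limits (rad/s): [2.57, 2.57, 3.14, 3.14, 3.14, 3.14].

INTERFACE

Orientations are given as a rotation vector (axis times angle).
In Python, from plant import bot gives the robot as it stands. Calls block until the motion is done:
- bot.goto(position, orientation): joint-space move of the TCP to a pose.
- bot.servo_line(position, attitude=None, feed=0.15, force_limit=None): straight line of the TCP; attitude=None keeps the orientation; feed is the mean speed in m/s. With force_limit (N) it stops when the force on the tool has changed by that much, and returns True; else False.
- bot.move_j(angles): joint-space move.
- bot.set_gripper(opening): opening from 0.0 (shut) to 1.0 (fully open); the grip force is fixed at half the most; returns when the fingers have stopped.
- bot.wait(seconds).
- bot.ik(position, orientation): joint angles nearest the present ones, or None.
- bot.state(): the state.
- bot.grab_frame(name): name is "scene" or "top" or "wrist"; returns a dict with "img" (384x512x3 uint8, blue, green, red), "fx", "fy", "cx", "cy" (pixels), "k1" (the pictures are not rectified: a ray, as slopes to the right and down, at radius r is drawn at 1 + k1 r^2 times it, then the intrinsics apply), "eye" and "orientation" of the camera in the world; the wrist camera has in their place "mount" (4x4, takes a point from camera to tool coordinates, whose origin is the TCP and whose axes are the flange's). Camera axes: x right, y down, z forward; pixel columns grow to the right and rows downward; lengths in m; the calibration is good to about 2 mm. A picture is of the moment at which its call begins: read the wrist's pose just before it. There is no depth.
A pose or a line that the arm cannot do raises bot.MotionError and nothing moves.
- bot.finish_job(): hands the job in; it is judged then, once.
The state is a dict: "time_s": time; "joint_positions": joint angles; "qvel": joint speeds; "tau": joint torques, N m; "ee_pos": TCP position; "eef_rot": TCP orientation; "force": force on the tool from outside, world axes, zero at the start; "ft_torque": the same for the moment, N m; "grip_width": opening from 0.0 (shut) to 1.0 (fully open); "grasp_force": force on a finger pad.
Only numpy, scipy, OpenCV 4.12 (cv2) and the standard library are available. Lean on these libraries where they do the work, as an engineer would, in place of code of your own. Each camera call takes 0.05 s, during which the arm holds its last target. There are 200 camera calls.

TASK

Set every tissue block lying on the bench flat into a recess of the blue carriage tray, one to a recess and in any order. Then slide the carriage by its orange grip until the hole in its metal lug lies over the hole in the fixed steel bracket. Finally, take the ball-lock pin from its black socket, squeeze its red thumb button in and keep it in while you push the pin down through both holes until its flange lies flat on the lug, and let go so that the button springs out and the pin locks; leave the other things on the bench where they are.

Things in the scene. Friction and masses are not known exactly. Their poses are not given: they have to be found in the camera images.
- block1_c (a point): centre (8 mm above the underside) of the tissue block with the yellow cassette base and a cream wax top: one solid piece 40 x 28 x 16 mm (its own x, y, z), about 30 g; grip it across the 28 mm. Some of the six blocks may be absent. Starts flat on the bench
- block2_c (a point): centre (8 mm above the underside) of the tissue block with the green cassette base and a cream wax top: one solid piece 40 x 28 x 16 mm (its own x, y, z), about 30 g; grip it across the 28 mm. Some of the six blocks may be absent. Starts flat on the bench
- block3_c (a point): centre (8 mm above the underside) of the tissue block with the pink cassette base and a cream wax top: one solid piece 40 x 28 x 16 mm (its own x, y, z), about 30 g; grip it across the 28 mm. Some of the six blocks may be absent. Starts flat on the bench
- block4_c (a point): centre (8 mm above the underside) of the tissue block with the light blue cassette base and a cream wax top: one solid piece 40 x 28 x 16 mm (its own x, y, z), about 30 g; grip it across the 28 mm. Some of the six blocks may be absent. Starts flat on the bench
- block5_c (a point): centre (8 mm above the underside) of the tissue block with the orange cassette base and a cream wax top: one solid piece 40 x 28 x 16 mm (its own x, y, z), about 30 g; grip it across the 28 mm. Some of the six blocks may be absent. Starts flat on the bench
- block6_c (a point): centre (8 mm above the underside) of the tissue block with the white cassette base and a cream wax top: one solid piece 40 x 28 x 16 mm (its own x, y, z), about 30 g; grip it across the 28 mm. Some of the six blocks may be absent. Starts flat on the bench
- pocket1 (a point): centre of the floor of recess 1 of the tray, 18 mm above the bench, moving with it. Recess 34 mm (its x, across the track) by 46 mm (its y, along the track), 4 mm deep: a block lies in it with its 40 mm side along y. Six recesses: 2 columns 58 mm apart, 3 rows 50 mm apart; rib tops level, 22 mm above the bench
- pocket2 (a point): centre of the floor of recess 2 of the tray, 18 mm above the bench, moving with it. Recess 34 mm (its x, across the track) by 46 mm (its y, along the track), 4 mm deep: a block lies in it with its 40 mm side along y. Six recesses: 2 columns 58 mm apart, 3 rows 50 mm apart; rib tops level, 22 mm above the bench
- pocket3 (a point): centre of the floor of recess 3 of the tray, 18 mm above the bench, moving with it. Recess 34 mm (its x, across the track) by 46 mm (its y, along the track), 4 mm deep: a block lies in it with its 40 mm side along y. Six recesses: 2 columns 58 mm apart, 3 rows 50 mm apart; rib tops level, 22 mm above the bench
- pocket4 (a point): centre of the floor of recess 4 of the tray, 18 mm above the bench, moving with it. Recess 34 mm (its x, across the track) by 46 mm (its y, along the track), 4 mm deep: a block lies in it with its 40 mm side along y. Six recesses: 2 columns 58 mm apart, 3 rows 50 mm apart; rib tops level, 22 mm above the bench
- pocket5 (a point): centre of the floor of recess 5 of the tray, 18 mm above the bench, moving with it. Recess 34 mm (its x, across the track) by 46 mm (its y, along the track), 4 mm deep: a block lies in it with its 40 mm side along y. Six recesses: 2 columns 58 mm apart, 3 rows 50 mm apart; rib tops level, 22 mm above the bench
- pocket6 (a point): centre of the floor of recess 6 of the tray, 18 mm above the bench, moving with it. Recess 34 mm (its x, across the track) by 46 mm (its y, along the track), 4 mm deep: a block lies in it with its 40 mm side along y. Six recesses: 2 columns 58 mm apart, 3 rows 50 mm apart; rib tops level, 22 mm above the bench
- tray_mid (a point): centre of the tray at the level of the recess floors, 18 mm above the bench, moving with it; the tray is 120 mm (x, across the track) by 156 mm (y, along the track) over all
- carriage (a joint): travel of the tray carriage along its track in m, 0 at the loading end, growing along the +y of the recess frames (away from the orange grip's end); starts at 0 to 0.025; at 0.120 the lug hole is exactly over the bracket hole; the stop is farther on, at 0.140. It stays where it is left (about 2 N of friction)
- slide_grip (a point): the orange upright grip of the carriage, 16 mm (x, across the track) by 28 mm (y, along the track) in section, its foot 19 mm and its top 57 mm above the bench; the point lies on its centre line 42 mm above the bench, 26 mm outside the tray's end; its axes are those of the track
- lug_hole (a point): centre of the mouth of the 18 mm hole in the carriage's aluminium lug, on the lug's upper face, 37 mm above the bench; it moves with the carriage, on the robot's side of the tray. The lug is 6 mm thick and 52 x 46 mm
- bracket_hole (a point): centre of the 16.5 mm hole in the fixed steel bracket, on its upper face 30 mm above the bench; the bracket plate is 6 mm thick, and the lug passes 1 mm above it
- pin_grip (a point): the ball-lock pin (about 0.12 kg, upright, nose down): centre of its black handle at button height. Handle 24 mm (its x) by 30 mm (its y), 40 mm tall, from 22 mm below to 18 mm above this point; steel flange 40 x 28 mm, 4 mm thick, its underside 26 mm below this point. A red button 16 mm across stands out 5 mm on the +y side; squeezing the handle along its y presses it
- pin_nose (a point): lowest tip of the pin, 56 mm below pin_grip and 30 mm below the flange's underside. The steel shank is 14 mm in diameter and ends in a 9 mm long cone, 6 mm across at the tip. Two balls 12.5 mm above the tip stand out 4 mm on either side (x) unless the button is held in; released, they lock below the bracket. Any turn of the pin about its axis suits the holes
- pin_button (a joint): how far the pin's red thumb button is pressed in, in m: 0 out (balls out, locked), 0.005 flush with the handle (balls drawn in, the shank passes the holes). Its spring takes about 3 N to start and 6.5 N to hold it fully in. At the start the pin stands loosely in a fixed black socket, 52 x 52 mm and 37 mm high, flange on its top; the balls pass its 26 mm hole freely
- dish: bystander: a clear petri dish 60 mm across, 14 mm tall, origin under its centre
- bottle: bystander: a spray bottle 68 mm across and 190 mm tall, origin under its centre
- mouse: bystander: a blue computer mouse 100 x 60 x 30 mm, origin under its centre
- marker: bystander: a black and white marker pen 135 mm long along its x, 13 mm thick, origin under its centre

How it is judged:
By the outcome, as a careful person would: the job done as asked, in the order asked, and still so for the second after the job is handed in, with the robot touching nothing.
Of block1, block2, block3, block4, block5, block6 only 4 to 6 are there at a start; the rules pass over those that are not, and their reading is None.
At some moment in a run one of block1, block2, block3, block4, block5, block6 may be knocked a few centimetres aside while the robot is not near it.
It also fails if it takes over 210 s, if anything falls off the work surface, if the arm or the gripper's body presses on something with over 40 N, if the wrist force passes 120 N, or if a joint passes its speed limit or range.

## Working session

There is one attempt and no reset: what is moved stays moved. The work goes in short steps, each a Python script; the robot and the scene stay as the last script left them, time stands still between calls to the robot, and variables do not carry over. Pictures are saved under pics/ and viewed, at most 14 in all, crops included, and the job is handed in when it is done.

```bash
ls; mkdir -p pics
python3 - <<'E'
from plant import bot
import cv2
for n in ("scene","top"):
    f=bot.grab_frame(n); cv2.imwrite(f"pics/{n}0.png",f["img"])
    print(n,{k:v for k,v in f.items() if k!="img"})
f=bot.grab_frame("wrist");print({k:v for k,v in f.items() if k!="img"})
s=bot.state();print(s)
E
```

```text
pics
scene {'fx': 442.26018854446573, 'fy': 442.26018854446573, 'cx': 261.91972140287675, 'cy': 194.58271598284483, 'k1': -0.01611300073491388, 'eye': array([ 1.30028008, -0.27769668,  0.89661832]), 'orientation': array([-2.01166833, -1.36951847,  0.57086356])}
top {'fx': 492.22505545637796, 'fy': 492.22505545637796, 'cx': 263.1883751348901, 'cy': 187.01891724872058, 'k1': -0.11658472312755966, 'eye': array([0.31204735, 0.01377161, 1.57484281]), 'orientation': array([-2.10113311,  2.16342089, -0.13517101])}
{'fx': 308.2189990098532, 'fy': 308.2189990098532, 'cx': 258.1075406787979, 'cy': 192.23751587365882, 'k1': -0.05544147473214257, 'mount': array([[ 4.67864435e-04, -9.63486598e-01, -2.67756151e-01,
         6.78582309e-02],
       [ 9.99999697e-01,  6.17373886e-04, -4.74189561e-04,
         1.21471959e-03],
       [ 6.22180942e-04, -2.67755848e-01,  9.63486595e-01,
        -1.28935497e-01],
       [ 0.00000000e+00,  0.00000000e+00,  0.00000000e+00,
         1.00000000e+00]])}
{'time_s': 0.15, 'joint_positions': array([ 1.25000343e+00,  2.60555470e-01, -1.39055972e-01,  1.17268314e+00,
       -1.39593681e-05,  1.57078215e+00]), 'qvel': array([ 9.48665228e-05, -1.50539338e-03,  4.61804381e-03, -5.00000055e-04,
        6.39290058e-04,  1.87035752e-03]), 'tau': array([-1.39208787e-04, -4.06006658e+01,  2.54165679e+01,  1.26926103e-02,
       -1.16292781e-04, -5.86326081e-07]), 'ee_pos': array([0.16539344, 0.49775522, 0.24465072]), 'eef_rot': array([-5.01684290e-01, -3.10104740e+00,  2.32657757e-03]), 'force': array([-0.38634757,  0.52309   , -0.29119961]), 'ft_torque': array([-0.013973  , -0.01810699, -0.00507307]), 'grasp_force': 0.0, 'grip_width': 1.0006906215666531}
```

View pics/top0.png

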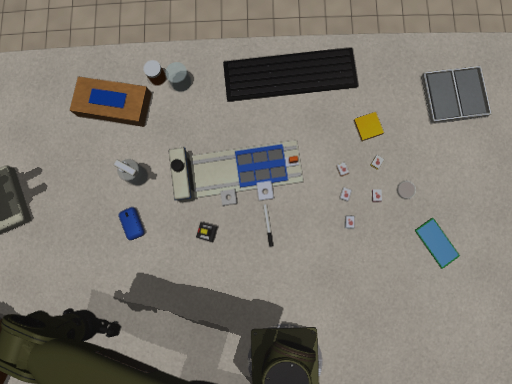

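View pics/scene0.png

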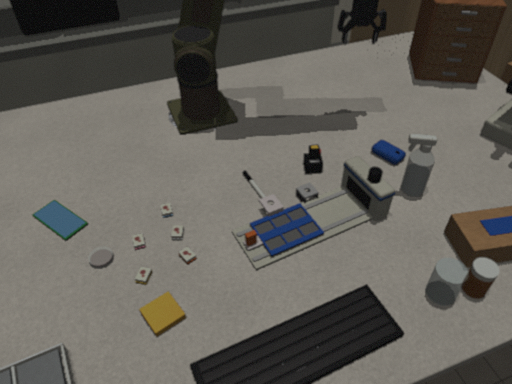

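```bash
cat > h.py <<'E'
import numpy as np, cv2
from scipy.spatial.transform import Rotation as R
from plant import bot
def down(psi):  # closing axis at world angle psi, tool pointing down
    c,s=np.cos(psi),np.sin(psi)
    return R.from_matrix(np.array([[-s,c,0],[c,s,0],[0,0,-1.]])).as_rotvec()
def grab(name):
    s=bot.state(); f=bot.grab_frame(name)
    if name=="wrist":
        T=np.eye(4);T[:3,:3]=R.from_rotvec(s["eef_rot"]).as_matrix();T[:3,3]=s["ee_pos"]
        T=T@f["mount"]; f["R"],f["eye"]=T[:3,:3],T[:3,3]
    else: f["R"]=R.from_rotvec(f["orientation"]).as_matrix()
    f["K"]=np.array([[f["fx"],0,f["cx"]],[0,f["fy"],f["cy"]],[0,0,1]]); f["D"]=np.array([f["k1"],0,0,0.])
    return f
def px2w(f,uv,z):
    uv=np.asarray(uv,float).reshape(-1,1,2)
    n=cv2.undistortPoints(uv,f["K"],f["D"]).reshape(-1,2)
    d=np.c_[n,np.ones(len(n))]@f["R"].T
    return f["eye"]+d*((z-f["eye"][2])/d[:,2])[:,None]
def w2px(f,p):
    rv=cv2.Rodrigues(f["R"].T)[0]; t=-f["R"].T@f["eye"]
    return cv2.projectPoints(np.asarray(p,float).reshape(-1,3),rv,t,f["K"],f["D"])[0].reshape(-1,2)
def view(p,psi,h=0.30):
    """TCP pose that puts wrist image centre on p (z=0 level) with camera h above TCP-level"""
    c,s=np.cos(psi),np.sin(psi); x=np.array([-s,c])
    off=0.068-0.278*(h+0.129)   # camera hit point along tool x
    q=np.array(p[:2])-x*off
    bot.goto([q[0],q[1],h],down(psi))
E
python3 - <<'E'
from h import *
f=grab("top")
P=px2w(f,[(343,169),(377,161),(346,194),(377,195),(350,222),(207,231),(265,190),(228,197),(262,166),(293,160),(406,189),(268,225),(180,172)],0.02)
print(P.round(3))
b=P[:5].mean(0)
for psi in (0,np.pi/2,-np.pi/2,np.pi):
    for p in (b,P[5],P[8]):
        print(psi,bot.ik([p[0]-.03,p[1],.3],down(psi)))
E
```

```text
[[ 0.598 -0.211  0.02 ]
 [ 0.621 -0.322  0.02 ]
 [ 0.517 -0.216  0.02 ]
 [ 0.511 -0.315  0.02 ]
 [ 0.427 -0.224  0.02 ]
 [ 0.412  0.229  0.02 ]
 [ 0.538  0.042  0.02 ]
 [ 0.519  0.16   0.02 ]
 [ 0.616  0.049  0.02 ]
 [ 0.633 -0.051  0.02 ]
 [ 0.527 -0.41   0.02 ]
 [ 0.426  0.035  0.02 ]
 [ 0.605  0.315  0.02 ]]
0 [-0.47154416  0.31785985  0.08601844  1.33895491  0.          1.09925216]
0 [ 0.54001244  0.10432721 -0.19275694  1.27371218  0.          2.11080877]
0 [0.08374518 0.35717892 0.1442855  1.35790291 0.         1.65454151]
1.5707963267948966 [-0.47154416  0.31785985  0.08601844  1.33895491  0.         -0.47154416]
1.5707963267948966 [ 0.54001244  0.10432721 -0.19275694  1.27371218  0.          0.54001244]
1.5707963267948966 [0.08374518 0.35717892 0.1442855  1.35790291 0.         0.08374518]
-1.5707963267948966 [-0.47154416  0.31785985  0.08601844  1.33895491  0.          2.67004849]
-1.5707963267948966 [ 0.54001244  0.10432721 -0.19275694  1.27371218  0.         -2.60158021]
-1.5707963267948966 [ 0.08374518  0.35717892  0.1442855   1.35790291  0.         -3.05784747]
3.141592653589793 [-0.47154416  0.31785985  0.08601844  1.33895491  0.         -2.04234049]
3.141592653589793 [ 0.54001244  0.10432721 -0.19275694  1.27371218  0.         -1.03078388]
3.141592653589793 [ 0.08374518  0.35717892  0.1442855   1.35790291  0.         -1.48705115]
```

Run:
```python
from h import *
view([0.56,0.08],0,0.24); f=grab("wrist"); cv2.imwrite("pics/w_tray.png",f["img"]); print(bot.state()["ee_pos"])
view([0.525,-0.265],0,0.24); f=grab("wrist"); cv2.imwrite("pics/w_blocks.png",f["img"]); print(bot.state()["ee_pos"],bot.state()["time_s"])
```

```text
[0.55968024 0.1156273  0.2400213 ]
[ 0.52548315 -0.22915733  0.23999808] 3.5917
```

View pics/w_tray.png

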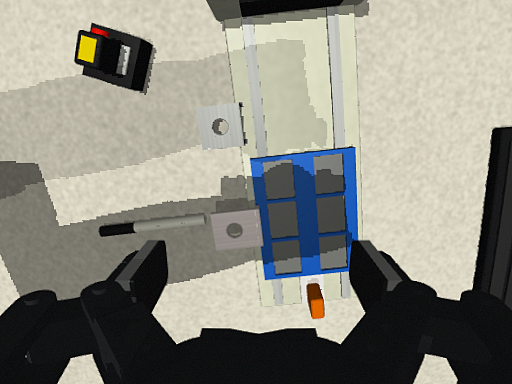

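View pics/w_blocks.png

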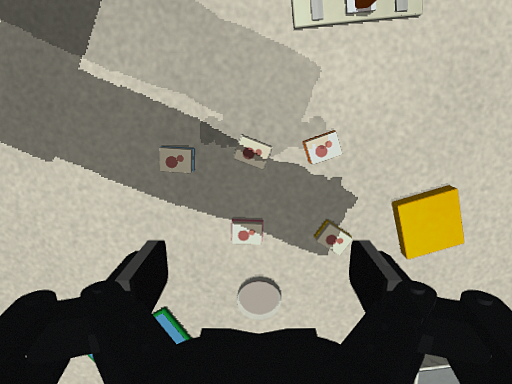

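Run:
```python
import cv2,numpy as np
im=cv2.imread("pics/w_blocks.png");h=cv2.cvtColor(im,cv2.COLOR_BGR2HSV);L=cv2.cvtColor(im,cv2.COLOR_BGR2LAB)
for n,(u,v) in dict(lit=(300,60),lit2=(420,150),sh=(210,180),sh2=(60,100),b_sh=(185,150),b_sh2=(168,153),b_lit=(333,140),b_lit2=(310,155),b3=(240,224),b3r=(257,226),b5=(340,230),b2=(262,157)).items():
    p=h[v-2:v+3,u-2:u+3].reshape(-1,3);print(n,p.mean(0).round(),p.std(0).round(1),L[v-2:v+3,u-2:u+3].reshape(-1,3).mean(0).round())
z=cv2.resize(im[120:270,140:370],None,fx=3.4,fy=3.4,interpolation=cv2.INTER_NEAREST);cv2.imwrite("pics/z1.png",z)
```

```text
lit [ 24.  29. 178.] [1.2 1.4 1.9] [181. 127. 137.]
lit2 [ 24.  28. 189.] [1.5 1.4 3.1] [192. 126. 137.]
sh [ 24.  28. 109.] [2.1 1.9 2.3] [114. 127. 134.]
sh2 [ 24.  28. 108.] [1.6 1.7 2.2] [114. 127. 134.]
b_sh [ 35.  47. 124.] [28.5 14.3 32.2] [125. 127. 135.]
b_sh2 [ 23.  41. 141.] [1.3 1.8 1.6] [145. 127. 138.]
b_lit [ 58.  11. 219.] [12.9 12.9  4.6] [220. 125. 131.]
b_lit2 [ 62.  55. 197.] [33.4 81.6 34.1] [189. 132. 137.]
b3 [ 32.  33. 142.] [10.7 13.7 54.4] [146. 126. 136.]
b3r [ 23.  42. 138.] [ 0.9  1.3 13.6] [141. 127. 138.]
b5 [ 25.  83. 122.] [ 5.4 70.2 45.4] [122. 127. 142.]
b2 [ 25.  40. 161.] [ 2.1  3.1 59.2] [162. 126. 139.]
```

View pics/z1.png

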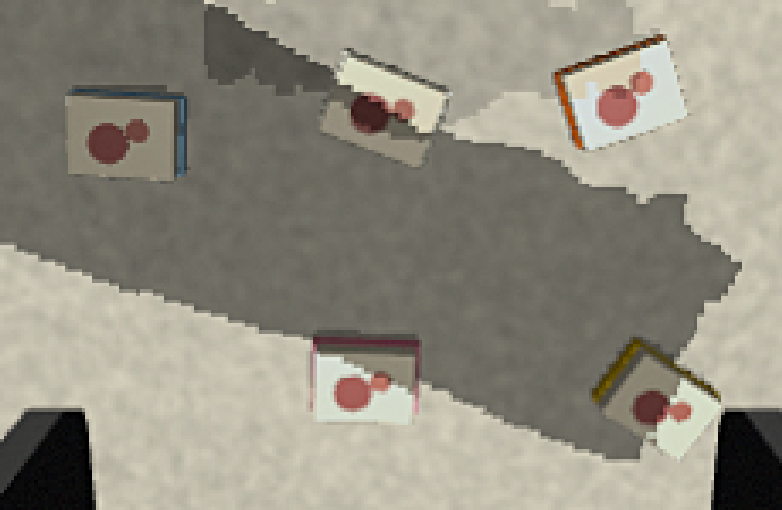

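Picture shows five blocks at zoom (121,137), (385,108), (623,93), (364,387), (657,400), each with the same two red tissue discs; the discs give centre and heading regardless of shadow. Measure the tray and test the disc finder.

```bash
cat >> h.py <<'E'
BIG=np.array([-4.2,-3.0])*1e-3; SML=np.array([6.8,2.0])*1e-3   # discs in the block frame
def blocks(f,zt=0.016):
    """[(xy centre, long-axis angle)] from the two red discs on each wax top"""
    im=f["img"].astype(float)+1; s=308/(f["eye"][2]-zt)*1e-3 # px per mm
    m=((im[...,2]/im[...,1]>1.35)&(im[...,2]/im[...,0]>1.3)).astype(np.uint8)
    m=cv2.morphologyEx(m,cv2.MORPH_OPEN,cv2.getStructuringElement(cv2.MORPH_ELLIPSE,(3,3) if s<1.1 else (5,5)))
    n,lab,st,_=cv2.connectedComponentsWithStats(m); out=[]
    for i in range(1,n):
        a=st[i,4]/s**2
        if not 120<a<420: continue
        c=(lab==i).astype(np.uint8); d=cv2.distanceTransform(c,cv2.DIST_L2,5)
        v,u=np.nonzero(d>0.85*d.max()); big=np.array([u.mean(),v.mean()]); r=d.max()/s
        v,u=np.nonzero(c); far=np.hypot(u-big[0],v-big[1])>d.max()+1.0
        if far.sum()<8 or r<4: continue
        sm=np.array([u[far].mean(),v[far].mean()])
        P=px2w(f,[big,sm],zt)[:,:2]; e=P[1]-P[0]
        if not 0.007<np.hypot(*e)<0.016: continue
        th=np.arctan2(e[1],e[0])-np.arctan2(*(SML-BIG)[::-1])
        c_,s_=np.cos(th),np.sin(th); out.append((P[0]-np.array([[c_,-s_],[s_,c_]])@BIG,th,a,r,np.hypot(*e)))
    return out
def wrap(psi): return (psi+np.pi/3)%np.pi-np.pi/3   # into [-60,120) deg
def tray(f):
    h=cv2.cvtColor(f["img"],cv2.COLOR_BGR2HSV)
    m=cv2.inRange(h,(100,140,40),(130,255,255)); c=max(cv2.findContours(m,0,1)[0],key=cv2.contourArea)
    P=px2w(f,c.reshape(-1,2),0.022)[:,:2]
    q=cv2.boxPoints(cv2.minAreaRect((P*1000).astype(np.float32)))/1000
    e=[q[1]-q[0],q[2]-q[1]]; L=[np.hypot(*k) for k in e]; a=e[int(np.argmax(L))]; a=a*np.sign(a[1])/np.hypot(*a)
    return q.mean(0),a,L
E
python3 - <<'E'
from h import *
f=grab("wrist")
for b in blocks(f): print(b[0].round(4),np.degrees(b[1]).round(1),[round(float(k),4) for k in b[2:]])
view([0.61,0.055],0,0.2);f=grab("wrist");t=tray(f);print(t)
psi=np.arctan2(-t[1][0],t[1][1])
view(t[0]+[-.02,0],psi,0.2);f=grab("wrist");t=tray(f);print(t,bot.state()["time_s"])
cv2.imwrite("pics/tr.png",f["img"])
np.save("tray.npy",np.array([t[0],t[1]]))
E
```

```text
[ 0.5192 -0.2104] -21.5 [170.7265, 6.4175, 0.0114]
[ 0.4287 -0.2189] -3.6 [178.6062, 6.1812, 0.0113]
[ 0.5116 -0.3105] -2.3 [133.9547, 5.7264, 0.0107]
[ 0.6221 -0.3191] -32.6 [135.268, 5.0352, 0.0109]
(array([0.61860573, 0.05693831], dtype=float32), array([-0.11691459,  0.993142  ], dtype=float32), [np.float32(0.15581076), np.float32(0.11931876)])
(array([0.6186733 , 0.05704905], dtype=float32), array([-0.11590204,  0.9932606 ], dtype=float32), [np.float32(0.15602103), np.float32(0.1195599)]) 5.2167
```

View pics/tr.png

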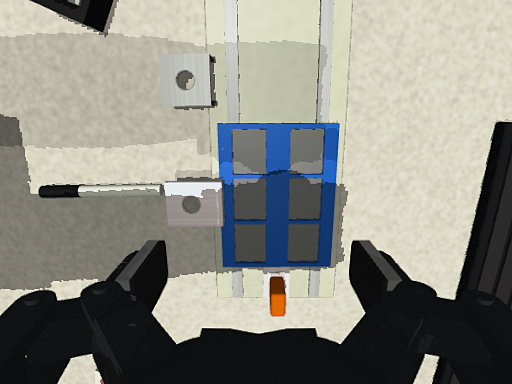

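```bash
cat >> h.py <<'E'
def tray_pt(x,y):
    c,a=np.load("tray.npy"); return c+y*a+x*np.array([a[1],-a[0]])
def tray_psi():
    a=np.load("tray.npy")[1]; return np.arctan2(-a[0],a[1])
ZP=0.019
def pick(guess,th=0.):
    """look from near, in the grasp's own attitude, then grasp; False if no block seen there"""
    for _ in range(2):
        psi=wrap(th+np.pi/2); view(guess,psi,0.13); bs=blocks(grab("wrist"))
        bs=[b for b in bs if np.hypot(*(b[0]-guess))<0.045]
        if not bs: return False
        b=min(bs,key=lambda b:np.hypot(*(b[0]-guess))); guess,th=b[0],b[1]
    psi=wrap(th+np.pi/2); o=down(psi); print("block",guess.round(4),np.degrees(th).round(1),[round(float(k),4) for k in b[2:]])
    bot.set_gripper(0.6); bot.goto([*guess,0.06],o); hit=bot.servo_line([*guess,ZP],feed=0.08,force_limit=15)
    bot.set_gripper(0.0); s=bot.state(); print("hit",hit,"width mm",s["grip_width"]*85,"F",s["grasp_force"],"z",s["ee_pos"][2])
    bot.servo_line([*guess,0.10],feed=0.2); return True
def place(x,y):
    p=tray_pt(x,y); o=down(wrap(tray_psi()))
    bot.goto([*p,0.10],o); bot.servo_line([*p,ZP+0.022],feed=0.12)
    hit=bot.servo_line([*p,ZP+0.0165],feed=0.02,force_limit=5)
    s=bot.state(); print("placed hit",hit,"z-ZP",s["ee_pos"][2]-ZP,"width",s["grip_width"]*85)
    bot.set_gripper(0.46); bot.servo_line([*p,0.11],feed=0.15); print("t",bot.state()["time_s"])
E
python3 - <<'E'
from h import *
if pick(np.array([.4287,-.2189]),np.radians(-3.6)):
    place(0.029,0.05)
    view(tray_pt(-.02,0.0),tray_psi(),0.2); cv2.imwrite("pics/p1.png",grab("wrist")["img"])
E
python3 - <<'E'
from h import *
s=bot.state();f=grab("wrist");print(s["ee_pos"],s["time_s"],w2px(f,[.4287,-.2189,.016]))
cv2.imwrite("pics/c1.png",f["img"])
im=f["img"].astype(float)+1
m=((im[...,2]/im[...,1]>1.35)&(im[...,2]/im[...,0]>1.3)).astype(np.uint8)
n,l,st,c=cv2.connectedComponentsWithStats(m);print(st[st[:,4]>15])
E
```

```text
[ 0.42537527 -0.2185978   0.13018508] 7.0083 [[256.70225089 196.08687599]]
[[     0      0    512    384 195564]
 [   245    184     19     24    267]
 [   167    262     15     40    140]
 [   264    281     15     21    196]
 [   160    286      9     13     59]
 [   427    371     33     13    347]]
```

View pics/c1.png

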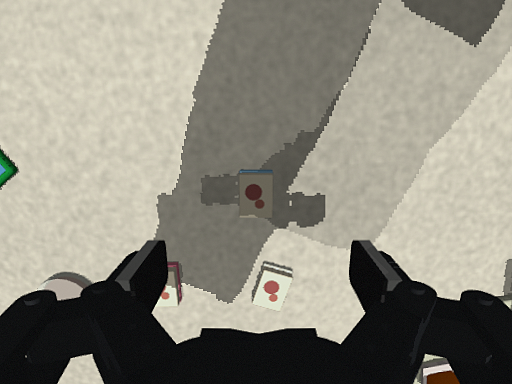

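```bash
sed -i '/m=cv2.morphologyEx(m,cv2.MORPH_OPEN/d' h.py
python3 - <<'E'
from h import *
if pick(np.array([.4287,-.2189]),np.radians(-3.6)):
    place(0.029,0.05)
    view(tray_pt(-.02,0.0),tray_psi(),0.2); cv2.imwrite("pics/p1.png",grab("wrist")["img"])
E
```

```text
block [ 0.4291 -0.2187] -2.5 [167.3448, 6.3025, 0.0113]
hit False width mm 26.139629165794464 F 59.35572803020477 z 0.01996360310041751
placed hit True z-ZP 0.019020320518932137 width 26.18997226238749
t 13.675
```

View pics/p1.png

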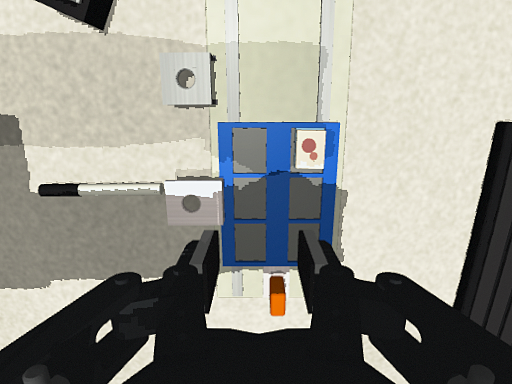

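The first block sits in its recess at (310,149). Carrying on with the rest.

Run:
```python
from h import *
a=np.load("tray.npy")[1]; c=tray_pt(0,0); M=np.array([[a[1],-a[0]],[a[0],a[1]]])
def check(f):
    for b in blocks(f,0.034):
        q=M@(b[0]-c)
        if np.all(np.abs(q)<.09): print("  in tray",(q*1000).round(1),np.degrees(wrap(b[1]-np.arctan2(a[1],a[0]))).round(1))
check(grab("wrist"))
todo=[((.5192,-.2104),-21.5,(.029,0)),((.5116,-.3105),-2.3,(.029,-.05)),((.6221,-.3191),-32.6,(-.029,.05))]
for g,th,(x,y) in todo:
    if not pick(np.array(g),np.radians(th)): print("not seen",g); continue
    place(x,y)
view(tray_pt(-.02,0),tray_psi(),0.2); check(grab("wrist"))
bot.set_gripper(1.0)
view([.56,-.265],0,0.24)
f=grab("wrist"); cv2.imwrite("pics/b2.png",f["img"])
for b in blocks(f): print(b[0],np.degrees(b[1]),b[2:])
```

```text
block [ 0.5192 -0.2101] -18.8 [164.3437, 5.989, 0.0112]
hit False width mm 26.145532590998382 F 59.616183042526245 z 0.020012190173363524
placed hit True z-ZP 0.01904995486478601 width 26.236276876549145
t 21.525
block [ 0.5117 -0.3104] -0.8 [164.1719, 6.1485, 0.011]
hit False width mm 25.903912945655037 F 59.810591340065 z 0.020039911998377735
placed hit True z-ZP 0.019024679552771876 width 26.103900969722286
t 29.4583
block [ 0.6218 -0.3188] -31.9 [163.5569, 6.1486, 0.0111]
hit False width mm 25.982442525218875 F 60.60732364654541 z 0.019949744767886694
placed hit True z-ZP 0.01890360144707968 width 26.03657592193326
t 36.7
  in tray [31.2 52.7] 1.7
  in tray [31.9  2. ] 1.8
[ 0.60047992 -0.20451041] 20.80431037422407 (np.float64(177.13675727227945), np.float64(6.1784890619550445), np.float64(0.011306700134662019))
```

View pics/b2.png

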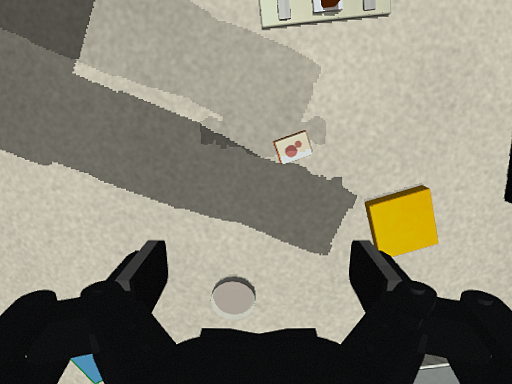

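Run:
```python
from h import *
if pick(np.array([.6005,-.2045]),np.radians(20.8)): place(-.029,-.05)
bot.set_gripper(1.0)
view(tray_pt(-.03,0.02),tray_psi(),0.2); f=grab("wrist"); cv2.imwrite("pics/t2.png",f["img"])
f=grab("top"); cv2.imwrite("pics/top2.png",cv2.resize(f["img"][110:260,150:450],None,fx=2.6,fy=2.6))
```

```text
block [ 0.6005 -0.2045] 21.5 [165.7436, 5.9918, 0.0113]
hit False width mm 26.40353123171311 F 60.162423849105835 z 0.020021742516032448
placed hit True z-ZP 0.018984470794588235 width 26.007277141321186
t 47.0667
```

View pics/t2.png

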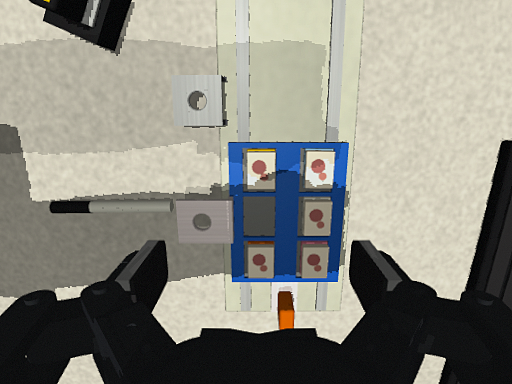

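View pics/top2.png

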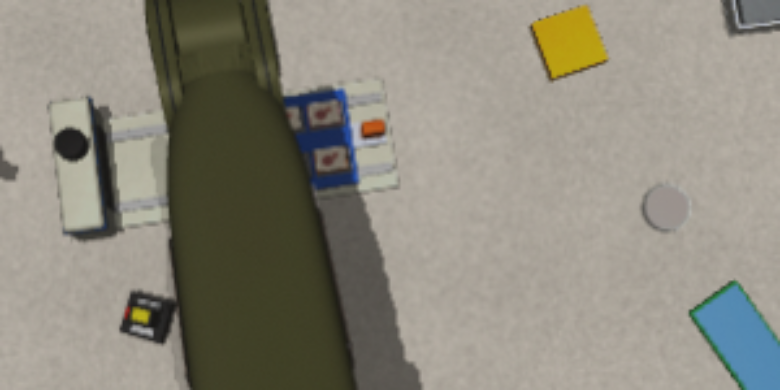

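```bash
cat >> h.py <<'E'
def holes(f,uvl,uvb):
    """lug and bracket hole in tray frame axes: refine the dark/bright hole outline near the given pixels"""
    a=np.load("tray.npy")[1]
    L=px2w(f,[uvl],.037)[0,:2]; B=px2w(f,[uvb],.030)[0,:2]; d=B-L
    return L,B,d@a,d@np.array([a[1],-a[0]])
E
python3 - <<'E'
from h import *
f=grab("wrist"); print(holes(f,(202,222),(198,100)))
L,B,d,dx=holes(f,(202,222),(198,100))
z=.047; o=down(wrap(tray_psi())); a=np.load("tray.npy")[1]; g=tray_pt(0,-.104)
bot.set_gripper(0.6); bot.goto([*g,.13],o); print(bot.servo_line([*g,z],feed=.1,force_limit=12))
bot.set_gripper(0); s=bot.state(); print(s["grip_width"]*85,s["ee_pos"])
print(bot.servo_line([*(g+a*d),z],feed=.08)); s=bot.state(); print(s["force"],s["ee_pos"])
bot.set_gripper(.5); bot.servo_line([*(g+a*d),.13],feed=.15)
bot.set_gripper(1.)
# look straight down at the holes, close
view(B,wrap(tray_psi()),.14); f=grab("wrist"); cv2.imwrite("pics/hz.png",f["img"]); np.save("B.npy",B); print(w2px(f,[[*B,.03]]),bot.state()["time_s"])
E
```

```text
(array([0.53153   , 0.04599364]), array([0.51848851, 0.16348147]), np.float64(0.11820756199150885), np.float64(0.0006634834543266799))
False
14.718589877173116 [ 0.63040739 -0.04647407  0.04788477]
False
[-2.25828563  0.24713875  6.65537434] [0.61661224 0.07093431 0.04788575]
[[257.42347963 203.54266566]] 54.725
```

View pics/hz.png

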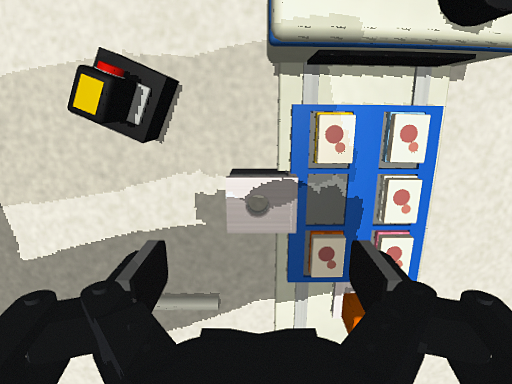

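Run:
```python
from h import *
B=np.load("B.npy"); a=np.load("tray.npy")[1]; o=down(wrap(tray_psi()))
p=B-0.068*a; bot.goto([*p,.08],o); bot.wait(.3); f=grab("wrist"); uv=w2px(f,[[*B,.037]])[0]; print(uv)
cv2.imwrite("pics/nadir.png",f["img"])
def crop(im,u,v,r): 
    c=im[int(v)-r:int(v)+r,int(u)-r:int(u)+r]; return cv2.resize(cv2.normalize(c,None,0,255,cv2.NORM_MINMAX),(400,400),interpolation=cv2.INTER_NEAREST)
cv2.imwrite("pics/zz.png",np.hstack([crop(f["img"],*uv,40),crop(cv2.imread("pics/t2.png"),198,100,25)]))
```

```text
[255.67802396 109.6850268 ]
```

View pics/zz.png

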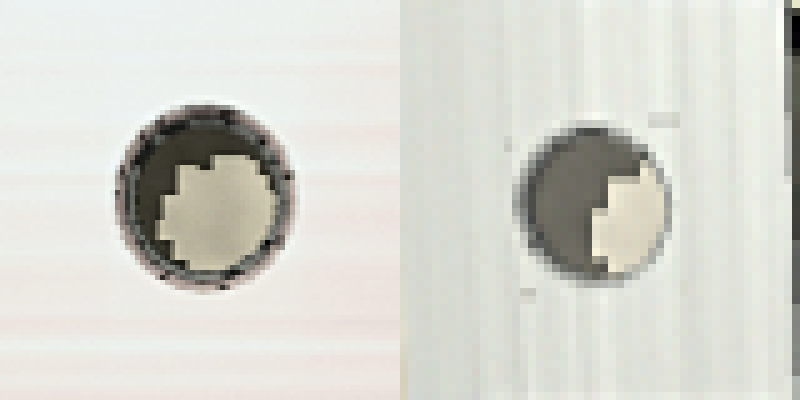

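The nadir view shows the lug and bracket holes concentric to about 0.3 mm ((205,197) against (207,200) at 5x). Now the pin: find its yellow top and red button.

```bash
cat >> h.py <<'E'
def pinfind(f):
    h=cv2.cvtColor(f["img"],cv2.COLOR_BGR2HSV)
    big=lambda m: max(cv2.findContours(m,0,1)[0],key=cv2.contourArea)
    y=big(cv2.inRange(h,(22,150,60),(35,255,255)))
    P=px2w(f,y.reshape(-1,2),.081)[:,:2]; q=cv2.boxPoints(cv2.minAreaRect((P*1e3).astype(np.float32)))/1e3
    r=cv2.inRange(h,(0,150,50),(6,255,255))|cv2.inRange(h,(174,150,50),(180,255,255))
    v,u=np.nonzero(r); near=np.hypot(u-y[:,0,0].mean(),v-y[:,0,1].mean())<60
    rc=px2w(f,[[u[near].mean(),v[near].mean()]],.065)[0,:2]
    e=[q[1]-q[0],q[2]-q[1]]; c=q.mean(0)
    b=max(e+[-k for k in e],key=lambda k:k@(rc-c)/np.hypot(*k))  # edge direction toward the button
    return c,np.arctan2(b[1],b[0]),[np.hypot(*k) for k in e],rc
def nadir(p,psi,h):
    x=np.array([-np.sin(psi),np.cos(psi)]); bot.goto([*(np.array(p)-.068*x),h],down(psi)); bot.wait(.2)
E
python3 - <<'E'
from h import *
bot.servo_line([*bot.state()["ee_pos"][:2],.2],feed=.2)
view([.41,.215],wrap(tray_psi()),.2); c,ps,e,rc=pinfind(grab("wrist")); print(c,np.degrees(ps),e,rc)
for _ in range(2):
    nadir(c,wrap(ps),.17); f=grab("wrist"); c,ps,e,rc=pinfind(f); print(c,np.degrees(ps),e,rc,w2px(f,[[*c,.081]]))
cv2.imwrite("pics/pin.png",cv2.resize(f["img"][20:260,100:420],None,fx=2.5,fy=2.5)); np.save("pin.npy",[*c,ps])
B=np.load("B.npy"); print(bot.state()["time_s"],bot.ik([*B,.12],down(wrap(ps))))
E
```

```text
[0.4089759  0.23527347] 74.30121 [np.float32(0.01475285), np.float32(0.02088112)] [0.41363806 0.25270274]
[0.40903026 0.23561051] 74.303764 [np.float32(0.01397371), np.float32(0.02068207)] [0.41396621 0.25283994] [[256.99262349 106.57015784]]
[0.4088122  0.23534091] 74.32468 [np.float32(0.013964936), np.float32(0.02062425)] [0.4135484  0.25287672] [[256.02905425 106.57046694]]
59.025 [ 0.30543729  0.37446421 -0.31528544  0.88104668  0.          0.57902317]
```

View pics/pin.png

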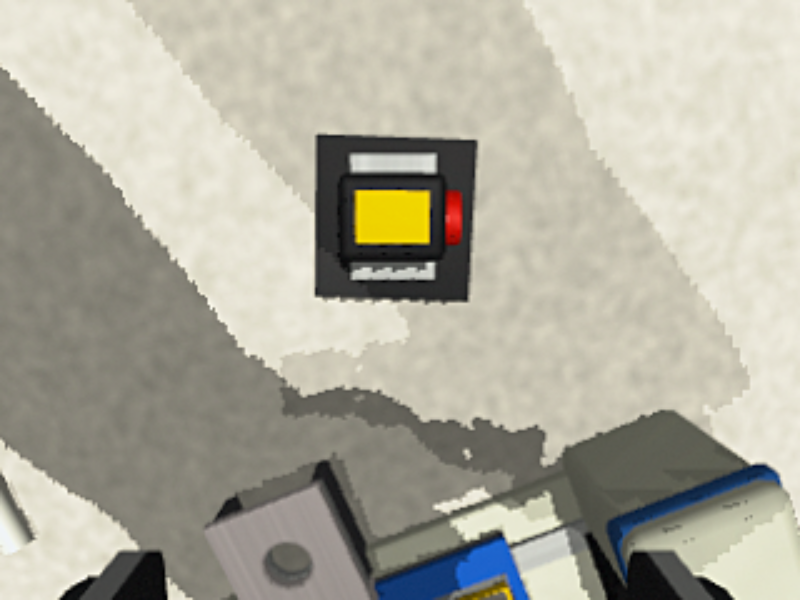

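Pin seen squarely: label 14x20.6 mm at (392,217), button to the right. Now I look straight down on the hole from three headings to solve for hole position and the camera's hand-eye offset together.

Run:
```python
from h import *
pin=np.load("pin.npy"); H=np.load("B.npy").copy()
def holepx(f,p):
    u,v=w2px(f,[[*p,.037]])[0]; i,j=int(round(u)),int(round(v)); r=22
    w=f["img"][j-r:j+r+1,i-r:i+r+1].astype(np.float32)
    g=cv2.cvtColor(w.astype(np.uint8),cv2.COLOR_BGR2GRAY)
    c=cv2.HoughCircles(cv2.resize(g,None,fx=4,fy=4,interpolation=cv2.INTER_CUBIC),cv2.HOUGH_GRADIENT_ALT,1,200,param1=150,param2=.6,minRadius=40,maxRadius=72)
    if c is None: return None
    c=c[0,0]; return ((c[0]+.5)/4-.5+i-r,(c[1]+.5)/4-.5+j-r),c[2]/4,308/(f["eye"][2]-.037)*.009
rows=[];rhs=[];psis=[]
for psi in (np.radians(-40),tray_psi(),pin[2]):
    nadir(H,psi,.11)
    for k in range(2):
        f=grab("wrist"); h=holepx(f,H)
    cv2.imwrite(f"pics/h{int(np.degrees(psi))}.png",f["img"]); 
    if h is None: print(psi,None); continue
    P=px2w(f,[h[0]],.037)[0,:2]; print(np.degrees(psi).round(1),h,P.round(4))
    c,s=np.cos(psi),np.sin(psi); X=np.array([[-s,c],[c,s]])  # columns: tool x, tool y
    rows.append(np.hstack([np.eye(2),X])); rhs.append(P)
A=np.vstack(rows); b=np.hstack(rhs); sol,res,_,_=np.linalg.lstsq(A,b,rcond=None)
print("H",sol[:2],"delta",sol[2:],"resid",(A@sol-b).round(5),bot.state()["time_s"]); np.save("hole.npy",sol)
```

```text
-40.0 ((np.float32(258.125), np.float32(107.875)), np.float32(15.202275), np.float64(13.719213857318271)) [0.5183 0.1641]
0.11616311 None
74.3 ((np.float32(257.125), np.float32(105.625)), np.float32(15.00573), np.float64(13.7231874597509)) [0.5178 0.1639]
H [0.51815144 0.16385761] delta [ 3.32384173e-04 -3.61288293e-05] resid [-0.  0. -0. -0.] 63.3917
```

Run:
```python
from h import *
x,y,ps=np.load("pin.npy"); psi=wrap(ps); o=down(psi)
bot.goto([x,y,.16],o); bot.set_gripper(.7)
print("hit",bot.servo_line([x,y,.057],feed=.08,force_limit=12)); bot.set_gripper(0)
s=bot.state(); print("w",s["grip_width"]*85,s["grasp_force"],s["ee_pos"],s["force"])
print("hit",bot.servo_line([x,y,.120],feed=.06,force_limit=25)); s=bot.state(); print("w",s["grip_width"]*85,s["force"],s["ee_pos"])
H=np.array([.5182,.1640]); bot.servo_line([*H,.120],feed=.1); bot.servo_line([*H,.092],feed=.08); bot.wait(.3)
s=bot.state(); F0=s["force"]; print(F0,s["ee_pos"],s["grip_width"]*85); np.save("F0.npy",F0)
c=H.copy(); z=.092
while z>.0575:
    z=max(z-.002,.057); bot.servo_line([*c,z],feed=.04); bot.wait(.08)
    F=bot.state()["force"]-F0
    if np.abs(F).max()>1: print(round(z,4),F.round(1))
    if F[2]>12: print("stop"); break
    for _ in range(4):
        if np.hypot(*F[:2])<2: break
        c=c+.0003*F[:2]/np.hypot(*F[:2]); bot.servo_line([*c,z],feed=.02); bot.wait(.08); F=bot.state()["force"]-F0
s=bot.state(); print(s["ee_pos"],c-H,s["force"]-F0,s["grip_width"]*85,s["time_s"])
```

```text
hit False
w 28.90686620179284 59.907406345009804 [0.40902049 0.23451729 0.05777922] [-1.67074837 -3.1487084   6.3126722 ]
hit False
w 29.42884128812725 [ 0.18666721  0.45353697 -0.52541905] [0.40847222 0.23514056 0.11959719]
[ 0.12837291 -0.09956323 -2.1044997 ] [0.51857285 0.16411239 0.09245703] 29.642249055310383
0.09 [-0.6  0.6  1. ]
0.088 [-0.6  0.2  1.3]
0.084 [ 0.4 -0.5  1.5]
0.078 [0.3 0.8 1.2]
0.074 [-1.1 -0.7  1.5]
0.072 [-1.2  0.5  1.3]
0.068 [-0.7  0.   1.6]
0.066 [-0.7 -0.2  1.5]
0.06 [-0.9  1.1 -0.1]
0.057 [-2.1 -0.2  7. ]
[0.51810629 0.16398288 0.05777282] [-2.99116847e-04 -2.30024275e-05] [-1.41157528 -1.08723333  7.87959017] 29.092595494725185 76.2083
```

Run:
```python
from h import *
s=bot.state(); p=s["ee_pos"]
print(bot.servo_line([p[0],p[1],.0562],feed=.02,force_limit=6)); print(bot.state()["ee_pos"])
bot.set_gripper(.7); bot.wait(.3); p=bot.state()["ee_pos"]; bot.servo_line([p[0],p[1],.17],feed=.1); bot.set_gripper(1.)
H=np.array([.5182,.1640]); x,y,ps=np.load("pin.npy")
nadir(H,wrap(ps),.17); f=grab("wrist"); c,ang,e,rc=pinfind(f); print(c-H,np.degrees(ang),e,rc-c,np.hypot(*(rc-c)))
view(tray_pt(-.03,.12),wrap(tray_psi()),.24); f=grab("wrist"); t=tray(f); print(t); a=t[1]
M=np.array([[a[1],-a[0]],[a[0],a[1]]])
for b in blocks(f,.034): print((M@(b[0]-t[0])*1e3).round(1),np.degrees(b[1]).round(1))
print(pinfind(f)[0],bot.state()["time_s"])
```

```text
False
[0.5181557  0.16398952 0.0577496 ]
[-0.00033279 -0.0012115 ] 74.36931 [np.float32(0.01400373), np.float32(0.020652244)] [0.00484491 0.01711211] 0.017784751349148815
(array([0.6047571 , 0.17414129], dtype=float32), array([-0.11659087,  0.99318   ], dtype=float32), [np.float32(0.15513809), np.float32(0.11967469)])
[31.5 52.7] -81.6
[-25.6  51.8] -82.0
[32.1  2.1] -82.2
[-26.  -47.7] -81.0
[ 32.2 -47.9] -83.9
[0.51762104 0.16257001] 80.6833
```

```bash
python3 -c "
from h import *
print(bot.state()['ee_pos'], bot.finish_job())"
```

```text
the job is handed in; nothing more can be done
[0.57063405 0.20692369 0.23970949] None
```

I handed the job in at about 81 s: all five blocks are in the tray recesses, the lug hole is over the bracket hole to about 0.3 mm, and the pin is down on the lug with its button out. I did not tug the pin to test the lock.

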